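# Scrape the print bed clear

### The job

Take the scraper block from its rubber mat, press it on the print bed close to the far fence, behind the loose printed offcuts, and draw it, still pressed down, across the out-of-level bed so that all five offcuts drop over the open edge into the catch tray (more strokes may be needed). Do not touch the offcuts with the gripper, never press on the bed with 35 N or more, then stand the scraper back on its mat and leave the other things where they are.

Things in the scene. Friction and masses are not known exactly. Their poses are not given: they have to be found in the camera images.
- cradle: fixed stand of a print bed; grey catch tray at its -x end. Origin on the table below the plate's middle; x runs from open edge to far fence, y along the open edge. The dark steel plate: x -105 to +105 mm, 190 mm clear in y between side fences, top nominally 75 mm over the origin. Fences 6 mm thick, 10 mm high at the +x end and both sides; the -x edge is open
- mouth (a point): middle of the plate's open edge at its top, 75 mm up. About this edge the plate is pitched by an unmeasured angle of up to 0.04 rad either way (far fence up to 8.5 mm higher or lower than nominal; it stays so). The plate also rides on stiff springs: 2 N preload, then 5 N per mm, 4 mm of travel, then hard. Axes as the cradle's
- tray_in (a point): centre of the inner floor of the catch tray, whose inside is 106 mm (x) x 216 mm (y), walls to 57 mm above this floor, below the open edge; axes as the cradle's
- scraper: scraper block standing upright on the mat: steel foot 30 (its x) x 110 (its y) x 20 mm high, flat underneath, and above it a black handle 26 (x) x 64 (y) mm from 28 to 76 mm height; about 0.3 kg. Origin at the centre of the foot's underside. The long side (y) is the wiping edge; grip the handle across x
- mat: fixed black rubber mat, 90 (its x) x 160 (its y) x 4 mm, the scraper's place; origin at the centre of its underside. It lies to the left or to the right of the bed
- chip0: white printed plastic tab, 36 (its x) x 24 x 7 mm thick, 10 g, lying flat on the plate; origin at the centre of its underside
- chip1: white printed plastic disc, 34 mm across, 7 mm thick, 10 g, lying flat on the plate; origin at the centre of its underside
- chip2: white printed plastic tab, 36 (its x) x 24 x 7 mm thick, 10 g, lying flat on the plate; origin at the centre of its underside
- chip3: white printed plastic disc, 34 mm across, 7 mm thick, 10 g, lying flat on the plate; origin at the centre of its underside
- chip4: white printed plastic tab, 36 (its x) x 24 x 7 mm thick, 10 g, lying flat on the plate; origin at the centre of its underside
- bands: bystander: stack of white C-shaped headbands, 130 mm across, 44 mm high; origin under its centre; on the other side of the bed from the mat
- glue: bystander: bottle, 48 mm across, 120 mm high; origin under its centre
- driver: bystander: screwdriver lying on the table
- jar: bystander: jar, 64 mm across, 80 mm high; origin under its centre
- cup: bystander: grey cup, 70 mm across, 75 mm high; origin under its centre
- spool: bystander: filament spool with black flanges lying flat, 200 mm across, 65 mm high; origin under its centre

How it is judged:
By the outcome, as a careful person would: the job done as asked, in the order asked, and still so for the second after the job is handed in, with the robot touching nothing.
It also fails if it takes over 69 s, if anything falls off the work surface, if the arm or the gripper's body presses on something with over 40 N, if the wrist force passes 120 N, or if a joint passes its speed limit or range.

### The arm

A 6-joint arm with a two-finger parallel gripper is mounted at the origin on the work surface. World frame = base frame: x ahead of the robot, y to its left, z up, the work surface at z = 0. Lengths are in mm, angles in degrees, forces in N, time in s.
With the tool pointing down it reaches from about 350 to 850 mm from the base axis. Payload 8.1 kg.
Tool frame: the origin (TCP) lies on the centre line of the jaws, within the pads' length; the fingertips stand 14 mm ahead of it and the grasp point (between the pads) lies 5 mm behind it; z points along the fingers, y is the line along which they close (so a half turn about z gives the same grasp; the last joint's range is limited). The gripper opens to 85 mm and grips with 20 to 120 N. Pads are 22 mm wide; open, the fingers measure 114 mm over their backs; the gripper's body (76 mm by 85 mm) begins 54 mm behind the grasp point. The pads swing forward as they close: fully open they stand 13 mm farther back than shut.
Start: joints at [-73.132, 7.471, 85.268, -0, 87.261, -4.893], TCP at [222.461, -557.24, 245.292] pointing down, gripper open.
Joint ranges: [-169.43, 169.43], [-51.17, 129.36], [1.28, 143.12], [-76.62, 256.62], [0, 156.53], [-152.29, 152.29]. Speed limits (degrees/s): [136.94, 136.94, 159.86, 180, 180, 180].

### API

Orientations are given as [roll, pitch, yaw] about the fixed x, y, z axes, in that order (R = Rz(yaw) Ry(pitch) Rx(roll)).
In Python, from bench import sense, snapshot, camera_info, hand_in gives the robot as it stands. The module is installed in compiled form; this text tells all that it offers.
- The arm moves only by the tool apply_moves, never from a script. Its argument "deltas" is a list of rows, each a list of 7 numbers: the shift along the tool's x, y, z scaled (see below), then the turn, a rotation vector about the tool's x, y, z scaled (see below), then the opening, from 0 (shut) to 1 (fully open). In form: [[dx, dy, dz, ax, ay, az, claw], ...]. A call has 1 to 8 rows; each row shifts and turns the commanded pose from where the row before left it, along the tool's axes as they then stand; what a row does not reach is not made up. The controller multiplies each number of a shift by 0.03 m and each number of a turn by 0.08 rad. A row lasts 1/8 s, in which the tool goes at most 62.5 mm and 10.7 degrees, less where a joint would pass 70% of its speed; a pose out of reach is approached as far as the arm can. A call with a number of a shift or a turn outside -1 to 1 is refused whole. A call with a gripper value outside its range is refused whole. The fingers move at their own pace and stop on an object; "grip_force" is the grip in N (left out, the last holds). Time passes only in rows, so rows that do not move let the fingers close. It gives the time, the measured TCP pose, the force, the opening and the grip force at its end, in the units of the state.
- sense(): the state, without advancing time (a new reading comes with each control period).
- snapshot(name): name is "scene" or "top"; returns the picture (400x640x3 uint8, red, green, blue); there is no depth.
- camera_info(name): a dict with "vertical_fov" (degrees; the focal length in pixels is half the picture's height over the tangent of half this angle, whatever the lens; pixels are square), "cx", "cy" (the principal point, pixels), "origin" and "rotation" of the camera in the world. Camera axes: x right, y up, looking along -z (the intrinsics and any distortion apply to the point x, -y, -z); pixel columns grow to the right and rows downward; lengths in mm; the calibration is good to about 2 mm. A picture is of the moment at which its call begins. camera_info takes no time and is no camera call.
- hand_in(): hands the job in; it is judged then, once.
The state is a dict: "time": time; "joint_pos": joint angles; "qd": joint speeds; "joint_efforts": joint torques, N m; "tool_pos": TCP position; "tcp_rot": TCP orientation; "ft_force": force on the tool from outside, world axes, zero at the start; "wrist_torque": the same for the moment, N m; "finger_gap": finger opening in mm; "grip_force": force on a finger pad.
Only numpy, scipy, OpenCV 4.12 (cv2) and the standard library are available. Lean on these libraries where they do the work, as an engineer would, in place of code of your own. Each camera call takes 0.05 s, during which the arm holds its last target. There are 200 camera calls.

## Working session

There is one attempt and no reset: what is moved stays moved. The work goes in short steps, Python scripts to look and compute and a tool call to move; the robot and the scene stay as the last step left them, time stands still between calls to the robot, and variables do not carry over. Pictures are saved under pics/ and viewed, at most 10 in all, crops included, and the job is handed in when it is done.

Besides the shell and the picture viewer there is one more tool, called after "Request:" by a JSON object that holds its "op" and its "data". apply_moves: Moves the arm, as the interface text tells. Its arguments: {"type":"object","properties":{"deltas":{"type":"array"},"grip_force":{"type":"number"}},"required":["deltas"]}

```bash
mkdir -p pics
python3 - <<'E'
from bench import *
import cv2
for n in("scene","top"):
    im=snapshot(n); cv2.imwrite(f"pics/{n}0.png",im[:,:,::-1]); print(n,camera_info(n))
print(sense())
E
```

```text
scene {'vertical_fov': 49.362049538174574, 'cx': 320.9603632853169, 'cy': 194.71692928228555, 'origin': array([1377.45194877, -474.4577534 , 1330.09593111]), 'rotation': array([38.08593145,  0.83425207, 59.91433027])}
top {'vertical_fov': 42.355517484976296, 'cx': 312.6244195677887, 'cy': 204.17031892539518, 'origin': array([ 264.50638786,   22.44837564, 1529.671683  ]), 'rotation': array([ 11.80801848,   0.1307763 , -93.56428965])}
{'time': 0.1, 'joint_pos': array([-7.31316963e+01,  7.51320677e+00,  8.53242575e+01,  5.57346947e-04,
        8.72613720e+01, -4.89224885e+00]), 'qd': array([-0.00960227, -0.06238021, -0.11264417, -0.08435617, -0.01955506,
        0.04523435]), 'joint_efforts': array([ 1.72886434e-03, -5.70952106e+01, -5.01942086e+01, -8.32558180e-05,
        8.09845078e-03, -1.33733042e-05]), 'tool_pos': array([ 222.3288707 , -556.77023127,  244.31234901]), 'tcp_rot': array([-1.79901571e+02, -8.98359993e-03,  2.17605178e+01]), 'ft_force': array([-0.16768413, -0.75408257,  0.0875807 ]), 'wrist_torque': array([-0.03769219, -0.02172829,  0.03830141]), 'grip_force': 0.0, 'finger_gap': 85.66569683338835}
```

View pics/scene0.png

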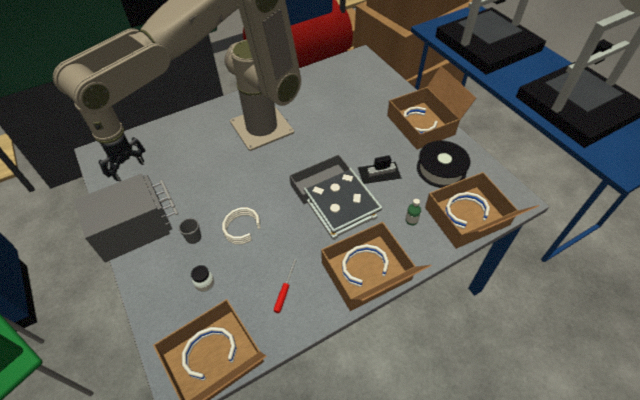

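View pics/top0.png

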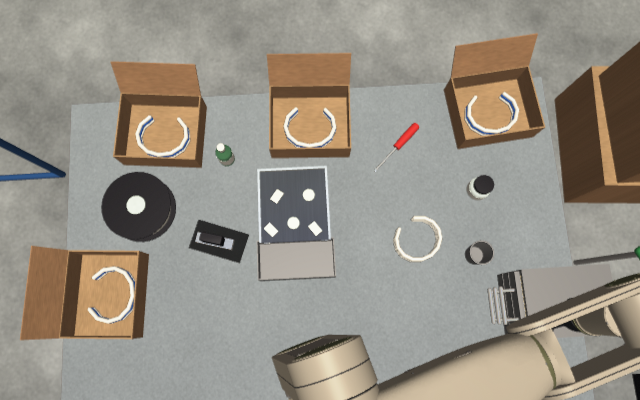

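The top view shows the bed at cols 258–328, rows 168–240, with the tray toward the robot at rows 240–280. The scraper on its mat is at about (217,241), the glue at (224,152) and the spool at (138,206). I'll zoom in on the bed and mat in both views.

```bash
cat > h.py <<'E'
import numpy as np, cv2
from bench import *
from scipy.spatial.transform import Rotation as R
def cam(n):
    c=camera_info(n); return c,200/np.tan(np.radians(c['vertical_fov'])/2),R.from_euler('xyz',c['rotation'],degrees=True).as_matrix()
def ray(n,uv):
    c,f,M=cam(n); d=M@np.array([(uv[0]-c['cx'])/f,-(uv[1]-c['cy'])/f,-1]); return np.array(c['origin']),d
def onz(n,uv,z):
    o,d=ray(n,uv); return o+d*(z-o[2])/d[2]
def proj(n,p):
    c,f,M=cam(n); q=M.T@(np.array(p,float)-c['origin']); return np.array([c['cx']+f*q[0]/-q[2],c['cy']-f*q[1]/-q[2]])
def two(a,b):
    o1,d1=ray('scene',a);o2,d2=ray('top',b)
    s=np.linalg.lstsq(np.c_[d1,-d2],o2-o1,rcond=None)[0]; p,q=o1+s[0]*d1,o2+s[1]*d2
    return (p+q)/2,np.linalg.norm(p-q)
E
python3 - <<'E'
from h import *
t=cv2.imread('pics/top0.png')[155:290,180:340]; s=cv2.imread('pics/scene0.png')[140:250,280:410]
cv2.imwrite('pics/crop_t.png',cv2.resize(t,None,fx=4.4,fy=4.4,interpolation=cv2.INTER_CUBIC))
cv2.imwrite('pics/crop_s.png',cv2.resize(s,None,fx=5,fy=5,interpolation=cv2.INTER_CUBIC))
E
```

```text
(no output)
```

View pics/crop_t.png

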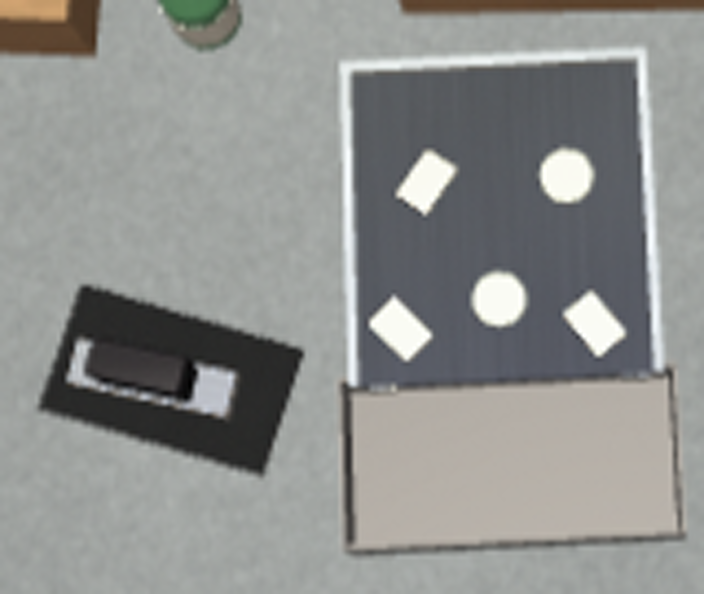

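View pics/crop_s.png

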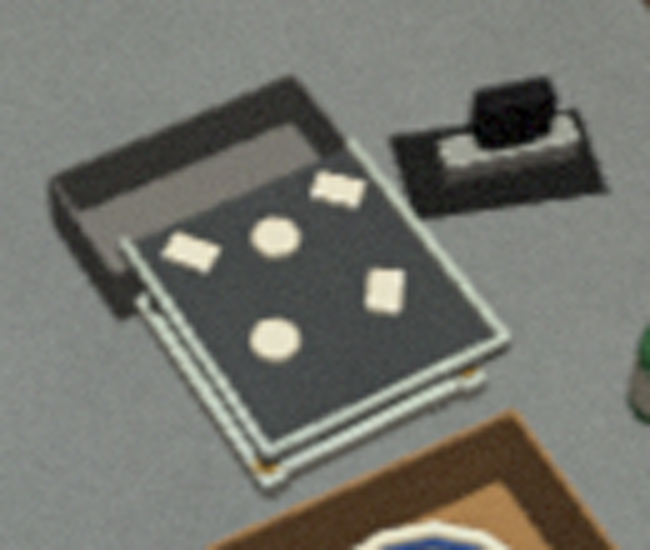

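Run:
```python
from h import *
T=lambda U,V:((U+.5)/4.4-.5+180,(V+.5)/4.4-.5+155)
S=lambda U,V:((U+.5)/5-.5+280,(V+.5)/5-.5+140)
np.set_printoptions(precision=1,suppress=True)
# far fence outer corners (top of fence)
for a,b in(((510,333),(341,62)),((268,450),(644,49))): print('fence',two(S(*a),T(*b)))
t=cv2.imread('pics/top0.png').astype(int);s=cv2.imread('pics/scene0.png').astype(int)
def blobs(im,r,mask):
    m=np.zeros(im.shape[:2],np.uint8);m[r[0]:r[1],r[2]:r[3]]=mask[r[0]:r[1],r[2]:r[3]]
    n,l,st,c=cv2.connectedComponentsWithStats(m); return [(c[i],st[i,4]) for i in range(1,n) if st[i,4]>25]
bt=blobs(t,(175,240,263,325),t.min(2)>170); bs=blobs(s,(165,225,310,378),s.min(2)>150)
for p,a in bt: print('t',p,a,onz('top',p,82))
for p,a in bs: print('s',p,a,onz('scene',p,82))
for p,a in bt:
    print('two',min((two(q,p) for q,_ in bs),key=lambda w:w[1]))
# mat
c=[onz('top',T(*p),4) for p in((82,286),(302,351),(263,474),(40,408))]
print('mat',np.array(c),np.mean(c,0),[np.linalg.norm(c[i]-c[i-1]) for i in range(4)])
d=c[1]-c[0];print('yaw long',np.degrees(np.arctan2(d[1],d[0])))
# tray top corners, z ~?
print('tray',[onz('top',T(*p),60)[:2] for p in((345,383),(670,370),(684,536),(349,551))])
print('foot',np.array([onz('top',T(*p),24) for p in((77,337),(239,370),(231,418),(67,386))]))
print('footscene',np.array([onz('scene',S(*p),24) for p in((440,167),(437,139),(572,113),(580,155))]))
print('handle top',np.array([onz('top',T(*p),80) for p in((93,343),(195,358),(188,400),(87,375))]))
print('handle two',two(S(512,87),T(140,358)))
```

```text
fence (array([680. , 159.5,  86. ]), np.float64(3.5072050133441506))
fence (array([676.9, -39.9,  85.1]), np.float64(2.332006834251257))
t [276.3 195.8] 105 [597.7 109.7  82. ]
t [308.4 194.5] 113 [595.9  17.3  82. ]
t [292.9 222.5] 113 [517.   66.4  82. ]
t [314.7 228. ] 110 [497.5   5.3  82. ]
t [270.3 229.1] 113 [502.2 131.3  82. ]
s [364.2 185.8] 76 [567.3 158.7  82. ]
s [347.3 177.2] 46 [500.2 127.   82. ]
s [334.7 186.8] 51 [515.9  62.6  82. ]
s [317.8 189.8] 48 [495.9   1.6  82. ]
s [319.7 210. ] 57 [579.2 -38.2  82. ]
s [356.6 197.4] 53 [598.6 104.8  82. ]
s [317.9 213.9] 55 [590.5 -52.1  82. ]
s [334.5 207.2] 57 [595.5  13.1  82. ]
s [361.1 216.1] 55 [676.3  73.4  82. ]
s [364.3 219.3] 42 [693.3  75.3  82. ]
two (array([620.7, 116.1, -16.6]), np.float64(1.1288512417682997))
two (array([595.3,  15.5,  80.6]), np.float64(3.9732993273324637))
two (array([516.2,  64.6,  81.6]), np.float64(3.9161249947962724))
two (array([496.6,   3.5,  82. ]), np.float64(4.030385371441891))
two (array([501.1, 129.1,  82.2]), np.float64(4.654999465912782))
mat [[557.3 351.7   4. ]
 [503.2 203.5   4. ]
 [421.6 232.7   4. ]
 [475.4 381.4   4. ]] [489.4 292.3   4. ] [np.float64(87.10729494500804), np.float64(157.78883112431814), np.float64(86.64571476780382), np.float64(158.2021000182409)]
yaw long -110.06330048855553
tray [array([471.6, 169.7]), array([466.9, -42.2]), array([359.2, -43.6]), array([363.1, 171.5])]
foot [[518.9 351.3  24. ]
 [489.9 243.6  24. ]
 [458.  249.9  24. ]
 [486.3 358.6  24. ]]
footscene [[482.  235.8  24. ]
 [456.1 250.3  24. ]
 [488.6 359.4  24. ]
 [528.4 338.2  24. ]]
handle top [[504.9 328.9  80. ]
 [491.  263.5  80. ]
 [464.1 268.7  80. ]
 [484.3 333.1  80. ]]
handle two (array([490.2, 294.2,  92.7]), np.float64(4.734849188952216))
```

Triangulated positions:
- **Bed:** the far fence tops are at z≈85.5, so the tilt is small. The cradle origin is about (567.5, 61.5) with yaw about -1°.
- **Scraper:** about (488.5, 298), yaw about -15°.
- **Chips:** their tops are at z≈81–82, which agrees with the fence heights.

Next I turn the tool and travel to above the scraper.

Request:
{"op": "apply_moves", "data": {"deltas": [[0,0,0,0,0,-0.97,1],[0,0,0,0,0,-0.97,1],[0,0,0,0,0,-0.97,1],[0,0,0,0,0,-0.97,1],[0,0,0,0,0,-0.97,1],[0,0,0,0,0,-0.97,1],[0,0,0,0,0,-0.97,1],[0.5,0.5,0,0,0,-0.97,1]]}}

```text
time: 1.1
tool_pos: [242.5, -554.4, 244.7]
tcp_rot: [-179.9, -0.0, 57.4]
ft_force: [1.1, 0.6, 0.6]
finger_gap: 85.2
grip_force: 0.0
```

Request:
{"op": "apply_moves", "data": {"deltas": [[0.5,0.8,0,0,0,-0.97,1],[0.5,0.8,0,0,0,-0.97,1],[0.5,0.8,0,0,0,-0.97,1],[0.5,0.8,0,0,0,-0.97,1],[1,0.5,0,0,0,0,1],[1,0,0,0,0,0,1],[1,0,0,0,0,0,1],[1,0,0,0,0,0,1]]}}

```text
time: 2.1
tool_pos: [401.0, -429.2, 244.6]
tcp_rot: [-179.9, -0.0, 75.1]
ft_force: [0.8, -1.5, 0.5]
finger_gap: 85.2
grip_force: 0.0
```

Request:
{"op": "apply_moves", "data": {"deltas": [[1,0,0,0,0,0,1],[1,0,0,0,0,0,1],[1,0,0,0,0,0,1],[1,0,0,0,0,0,1],[1,0,0,0,0,0,1],[1,0,0,0,0,0,1],[1,0,0,0,0,0,1],[1,0,0,0,0,0,1]]}}

```text
time: 3.1
tool_pos: [462.5, -197.4, 244.8]
tcp_rot: [-180.0, -0.0, 75.1]
ft_force: [-0.6, 0.4, 0.5]
finger_gap: 85.2
grip_force: 0.0
```

Request:
{"op": "apply_moves", "data": {"deltas": [[1,-0.2,0,0,0,0,1],[1,-0.2,0,0,0,0,1],[1,-0.2,0,0,0,0,1],[1,-0.2,0,0,0,0,1],[1,-0.2,0,0,0,0,1],[1,-0.2,0,0,0,0,1],[1,-0.2,0,0,0,0,1],[1,-0.2,0,0,0,0,1]]}}

```text
time: 4.1
tool_pos: [477.6, 46.8, 244.9]
tcp_rot: [-180.0, 0.0, 75.1]
ft_force: [-0.0, 0.4, -0.7]
finger_gap: 85.4
grip_force: 0.0
```

Request:
{"op": "apply_moves", "data": {"deltas": [[1,-0.2,0,0,0,0,1],[1,-0.2,0,0,0,0,1],[1,-0.2,0,0,0,0,1],[1,-0.2,0,0,0,0,1],[1,-0.2,0,0,0,0,1],[1,-0.2,0,0,0,0,1],[0.8,-0.2,0,0,0,0,1],[0,0,0,0,0,0,1]]}}

```text
time: 5.1
tool_pos: [489.2, 255.0, 244.6]
tcp_rot: [-179.9, 0.0, 75.2]
ft_force: [0.5, -1.3, 0.3]
finger_gap: 85.7
grip_force: 0.0
```

Request:
{"op": "apply_moves", "data": {"deltas": [[0.7,-0.2,0.5,0,0,0,1],[0.68,-0.2,0.9,0,0,0,1],[0,0,1,0,0,0,1],[0,0,1,0,0,0,1],[0,0,1,0,0,0,1],[0,0,1,0,0,0,1],[0,0,0.7,0,0,0,1],[0,0,0.3,0,0,0,1]]}}

```text
time: 6.1
tool_pos: [487.2, 296.1, 50.7]
tcp_rot: [-179.8, 0.1, 75.1]
ft_force: [0.2, 0.5, -0.8]
finger_gap: 85.5
grip_force: 0.0
```

Request:
{"op": "apply_moves", "data": {"deltas": [[0,0,0,0,0,0,0],[0,0,0,0,0,0,0],[0,0,0,0,0,0,0],[0,0,0,0,0,0,0],[0,0,0,0,0,0,0],[0,0,0,0,0,0,0]], "grip_force": 60}}

```text
time: 6.85
tool_pos: [489.2, 297.1, 54.0]
tcp_rot: [180.0, -0.0, 75.1]
ft_force: [-1.4, -0.2, 5.2]
finger_gap: 25.0
grip_force: 64.6
```

Gripped, with a 25 mm gap against the 26 mm handle. I'll lift, turn to the bed's yaw and carry the scraper to above the far end of the bed.

Request:
{"op": "apply_moves", "data": {"deltas": [[0,0,-0.5,0,0,0,0],[0,0,-1,0,0,0,0],[0,0,-1,0,0,-1,0],[0,0,-1,0,0,-1,0],[0,0,-0.5,0,0,-1,0],[-0.5,0.4,0,0,0,0,0],[-0.94,0.79,0,0,0,0,0],[-0.94,0.79,0,0,0,0,0]], "grip_force": 90}}

```text
time: 7.85
tool_pos: [546.9, 222.5, 172.3]
tcp_rot: [-179.9, 0.1, 88.8]
ft_force: [0.5, 0.4, -2.8]
finger_gap: 25.0
grip_force: 88.6
```

Request:
{"op": "apply_moves", "data": {"deltas": [[-0.94,0.79,0,0,0,0,0],[-0.94,0.79,0,0,0,0,0],[-0.94,0.79,0,0,0,0,0],[-0.94,0.79,0,0,0,0,0],[-0.4,0.4,0,0,0,0,0],[0,0,0,0,0,0,0],[0,0,0,0,0,0,0]]}}

```text
time: 8.72
tool_pos: [650.3, 98.1, 172.8]
tcp_rot: [-179.9, -0.0, 88.9]
ft_force: [0.3, 0.2, -2.3]
finger_gap: 25.2
grip_force: 88.8
```

Run:
```python
from h import *
t=snapshot('top')[:,:,::-1];s=snapshot('scene')[:,:,::-1]
a=cv2.resize(t[150:290,170:350],(540,420),interpolation=cv2.INTER_CUBIC);b=cv2.resize(s[110:250,270:400],(390,420)*1,interpolation=cv2.INTER_CUBIC)
cv2.imwrite('pics/hov.png',cv2.resize(np.hstack([a,b]),(800,361)))
x=sense();print(x['tool_pos'],x['tcp_rot'],x['ft_force'],x['wrist_torque'],x['joint_pos'],x['time'])
```

```text
[650.36534379  98.44395965 173.17894441] [-1.79969733e+02 -1.32928121e-02  8.89259754e+01] [-0.54930352 -0.09593663 -2.73428851] [0.03566317 0.07972129 0.01843321] [4.13448524e+00 1.86493936e+01 7.99698378e+01 1.61669817e-02
 8.14097047e+01 5.20608748e+00] 8.825
```

View pics/hov.png

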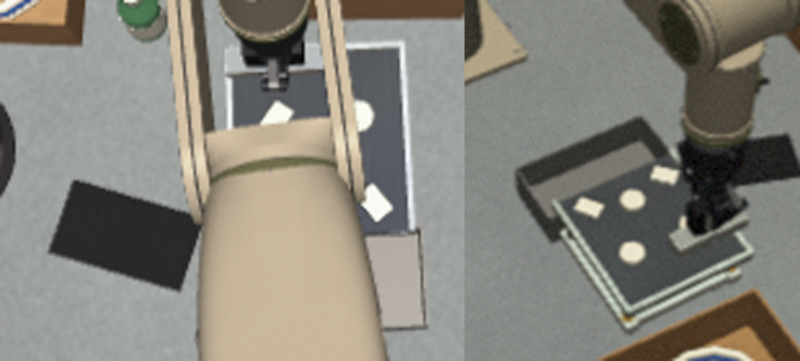

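Foot hovers just inside the far fence, behind the far chips (around (710,230) in this picture), and the mat is empty. I'll come down to just above the highest possible plate.

Request:
{"op": "apply_moves", "data": {"deltas": [[0,0,0.8,0,0,0,0],[0,0,0.3,0,0,0,0],[0,0,0.1,0,0,0,0],[0,0,0,0,0,0,0]]}}

```text
time: 9.32
tool_pos: [651.1, 97.6, 137.7]
tcp_rot: [180.0, -0.0, 88.9]
ft_force: [1.0, 0.6, -3.1]
finger_gap: 25.4
grip_force: 89.0
```

Run:
```python
from h import *
t=snapshot('top')[:,:,::-1];s=snapshot('scene')[:,:,::-1]
cv2.imwrite('pics/low.png',np.hstack([cv2.resize(s[165:230,310:400],(540,390),interpolation=cv2.INTER_CUBIC),cv2.resize(t[160:225,250:292],(252,390),interpolation=cv2.INTER_CUBIC)]))
x=sense();p=x['tool_pos'];print(p,x['tcp_rot'],x['ft_force'])
M=R.from_euler('z',-1.07,degrees=True)
for c in((-15,-55,0),(15,-55,0),(15,55,0),(15,55,20),(15,-55,20),(-15,-55,20)):
    w=p+[0,0,-50]+M.apply(c); u=proj('scene',w); print(c,w,(u-[310,165]+.5)*6-.5,(proj('top',w)-[250,160]+.5)*6-.5+[540,0])
```

```text
[651.53384987  97.52009887 138.29826553] [ 1.79919411e+02 -9.62163168e-03  8.88694885e+01] [ 0.33778944  0.48170888 -2.85196596]
(-15, -55, 0) [635.5093989   42.80979846  88.29826553] [227.96682638 275.95711307] [834.69769072 129.50191554]
(15, -55, 0) [665.50416771  42.24958033  88.29826553] [254.75034398 312.32448741] [832.33190344  69.192174  ]
(15, 55, 0) [667.55830083 152.23039929  88.29826553] [413.18232126 237.31669496] [604.13145373  78.92967692]
(15, 55, 20) [667.55830083 152.23039929 108.29826553] [416.22954519 216.87304497] [599.85873885  67.8121453 ]
(15, -55, 20) [665.50416771  42.24958033 108.29826553] [256.20001721 292.23431781] [831.09410868  57.9507711 ]
(-15, -55, 20) [635.5093989   42.80979846 108.29826553] [229.1229072  255.70608661] [833.48629113 119.01836059]
```

View pics/low.png

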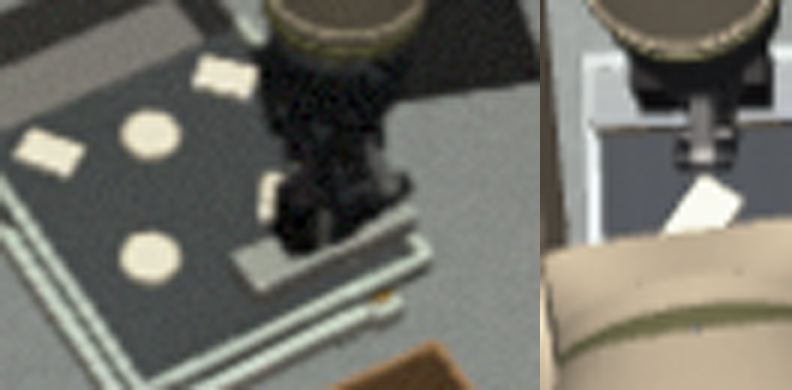

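Foot corners match the projection to about 1.5 mm, but the +y end is close to the side fence. I'll shift 4 mm toward -y and feel down for the plate.

Request:
{"op": "apply_moves", "data": {"deltas": [[-0.14,0,0,0,0,0,0],[0,0,0.1,0,0,0,0],[0,0,0.1,0,0,0,0],[0,0,0,0,0,0,0]]}}

```text
time: 9.93
tool_pos: [650.5, 93.2, 130.6]
tcp_rot: [-179.9, 0.0, 88.9]
ft_force: [0.3, 0.4, -2.7]
finger_gap: 24.8
grip_force: 89.0
```

Request:
{"op": "apply_moves", "data": {"deltas": [[0,0,0.08,0,0,0,0],[0,0,0,0,0,0,0]]}}

```text
time: 10.18
tool_pos: [650.8, 93.2, 128.6]
tcp_rot: [-180.0, 0.0, 88.9]
ft_force: [0.7, -0.5, -2.6]
finger_gap: 25.3
grip_force: 89.0
```

Run:
```python
from h import *
t=np.mean([snapshot('top').astype(float).mean(2) for _ in range(2)],0)
for r in range(168,186): print(r,t[r,254:276].astype(int))
x=sense();print(x['tool_pos'],x['ft_force'],x['wrist_torque'])
```

```text
168 [155 166 162 175 178 181 181 187 188 186 158  96  65  80  87 124 147 129
 132 121 123 123]
169 [154 166 159 206 218 219 219 227 228 227 227 190  83  32  62  93  80  82
 101 104 118 121]
170 [155 164 160 218 234 230 221 220 219 219 219 215 109  36  25  32  44  68
  82  81 100 106]
171 [151 163 161 212 234 206 153 157 154 154 155 147 123  54  26  22  22  25
  25  30  34  35]
172 [135 160 163 200 233 181 153 181 178 178 179 193 163  74  40  29  23  22
  22  21  22  22]
173 [128 158 161 200 233 181 164 189 192 191 191 191 150  70  53  45  37  29
  24  22  22  22]
174 [111 155 158 198 233 181 170 187 188 188 187 187 147  68  53  54  53  42
  31  25  22  22]
175 [109 153 157 198 233 181 182 187 188 188 187 187 163  69  41  42  40  38
  33  28  24  23]
176 [110 156 160 200 233 180 175 187 190 190 189 189 189  90  25  15  15  14
  14  23  27  27]
177 [104 155 162 200 233 180 163 185 188 188 188 188 187 128  44  15  15  15
  16  18  21  34]
178 [ 87 153 162 201 233 181 146 184 188 188 188 188 188 163  61  14  15  14
  14  14  16  31]
179 [ 88 155 162 201 233 193 139 183 188 188 188 189 188 188 106  88  87  87
  87  87  99  91]
180 [ 82 156 162 201 233 213 144 186 191 191 191 192 193 192 167 163 168 172
 172 172 175 154]
181 [ 67 155 161 201 233 213 137 164 168 168 168 169 169 167 168 168 177 186
 186 184 165 140]
182 [ 68 155 162 196 233 214 117  93  88  89  93  84  72  71  78  84  85  85
  84  84  87 101]
183 [ 67 150 164 184 232 214 115  89  86  85  86  87  87  87  86  87  88  89
  87  86  91 133]
184 [ 67 136 164 185 233 214 115  90  90  91  92  92  90  91  91  91  92  92
  91  89  81  52]
185 [ 67 126 160 182 232 214 114  90  90  90  92  92  91  91  91  91  91  92
  91  88  63  42]
[650.91054516  93.24417501 128.84781076] [-0.96192383 -0.26448432 -2.92106891] [ 0.01885382 -0.02578376  0.00878747]
```

Request:
{"op": "apply_moves", "data": {"deltas": [[-0.06,0,0.05,0,0,0,0],[0,0,0,0,0,0,0]]}}

```text
time: 10.52
tool_pos: [650.8, 91.2, 127.2]
tcp_rot: [-180.0, 0.0, 88.9]
ft_force: [0.9, 0.3, -2.6]
finger_gap: 25.1
grip_force: 89.0
```

Request:
{"op": "apply_moves", "data": {"deltas": [[0,0,0.05,0,0,0,0],[0,0,0,0,0,0,0]]}}

```text
time: 10.78
tool_pos: [650.8, 91.4, 125.7]
tcp_rot: [-180.0, 0.0, 88.9]
ft_force: [0.6, -0.3, -2.2]
finger_gap: 24.8
grip_force: 89.0
```

Request:
{"op": "apply_moves", "data": {"deltas": [[0,0,0.05,0,0,0,0],[0,0,0,0,0,0,0]]}}

```text
time: 11.02
tool_pos: [650.8, 91.4, 124.2]
tcp_rot: [-180.0, 0.0, 88.9]
ft_force: [0.7, -0.4, -3.1]
finger_gap: 25.2
grip_force: 89.0
```

Request:
{"op": "apply_moves", "data": {"deltas": [[0,0,0.05,0,0,0,0],[0,0,0,0,0,0,0]]}}

```text
time: 11.28
tool_pos: [650.8, 91.4, 122.7]
tcp_rot: [-180.0, 0.0, 88.9]
ft_force: [-0.3, -1.1, -2.7]
finger_gap: 24.8
grip_force: 89.0
```

Request:
{"op": "apply_moves", "data": {"deltas": [[0,0,0.05,0,0,0,0],[0,0,0,0,0,0,0]]}}

```text
time: 11.52
tool_pos: [650.9, 91.4, 121.3]
tcp_rot: [180.0, 0.0, 88.9]
ft_force: [0.9, -0.8, -2.9]
finger_gap: 25.3
grip_force: 89.0
```

Request:
{"op": "apply_moves", "data": {"deltas": [[0,0,0.05,0,0,0,0],[0,0,0,0,0,0,0]]}}

```text
time: 11.78
tool_pos: [651.0, 91.4, 120.5]
tcp_rot: [180.0, -0.0, 88.9]
ft_force: [-2.2, -0.5, 2.7]
finger_gap: 25.1
grip_force: 89.6
```

Request:
{"op": "apply_moves", "data": {"deltas": [[0,0,0.05,0,0,0,0],[0,0,0,0,0,0,0]]}}

```text
time: 12.02
tool_pos: [651.1, 91.4, 119.4]
tcp_rot: [180.0, -0.0, 88.9]
ft_force: [-4.6, -0.9, 8.1]
finger_gap: 24.9
grip_force: 90.3
```

Contact: the foot meets the plate at z≈71 here, so the far end is about 4 mm low (pitch ≈ -0.02). I'll tilt the tool to match and begin the stroke at about 10 N.

Request:
{"op": "apply_moves", "data": {"deltas": [[0,0,0,0.26,0,0,0],[0,0,0,0,0,0,0]]}}

```text
time: 12.28
tool_pos: [651.9, 91.4, 119.5]
tcp_rot: [-178.9, -0.0, 88.9]
ft_force: [-0.8, 0.0, 6.7]
finger_gap: 24.9
grip_force: 89.8
```

Request:
{"op": "apply_moves", "data": {"deltas": [[0,-0.2,0,0,0,0,0],[0,-0.4,0,0,0,0,0],[0,-0.4,0,0,0,0,0]]}}

```text
time: 12.65
tool_pos: [621.7, 92.0, 120.3]
tcp_rot: [-179.0, -0.0, 88.9]
ft_force: [4.1, -0.4, 5.8]
finger_gap: 25.1
grip_force: 89.8
```

Request:
{"op": "apply_moves", "data": {"deltas": [[0,-0.4,0.01,0,0,0,0],[0,-0.4,0.01,0,0,0,0],[0,-0.4,0,0,0,0,0]]}}

```text
time: 13.02
tool_pos: [586.1, 92.8, 120.9]
tcp_rot: [-179.1, -0.0, 88.9]
ft_force: [6.3, -0.1, 7.3]
finger_gap: 25.1
grip_force: 90.0
```

Request:
{"op": "apply_moves", "data": {"deltas": [[0,-0.4,0,0,0,0,0],[0,-0.4,0,0,0,0,0],[0,-0.4,0,0,0,0,0]]}}

```text
time: 13.4
tool_pos: [550.2, 93.5, 121.6]
tcp_rot: [-179.1, -0.0, 88.9]
ft_force: [6.2, -0.0, 6.7]
finger_gap: 25.3
grip_force: 90.0
```

Request:
{"op": "apply_moves", "data": {"deltas": [[0,-0.4,0,0,0,0,0],[0,-0.4,0,0,0,0,0],[0,-0.4,0,0,0,0,0]]}}

```text
time: 13.78
tool_pos: [514.3, 94.2, 122.4]
tcp_rot: [-179.1, -0.0, 88.9]
ft_force: [6.6, -0.6, 7.1]
finger_gap: 25.1
grip_force: 90.0
```

Request:
{"op": "apply_moves", "data": {"deltas": [[0,-0.4,0,0,0,0,0],[0,-0.4,0,0,0,0,0],[0,-0.3,0,0,0,0,0],[0,0,0,0,0,0,0]]}}

```text
time: 14.28
tool_pos: [480.5, 94.9, 122.8]
tcp_rot: [-179.0, -0.0, 88.9]
ft_force: [2.3, 0.2, 9.0]
finger_gap: 25.1
grip_force: 90.3
```

Run:
```python
from h import *
t=snapshot('top')[:,:,::-1];s=snapshot('scene')[:,:,::-1]
a=cv2.resize(t[150:290,230:350],(360,420),interpolation=cv2.INTER_CUBIC);b=cv2.resize(s[120:250,270:400],(420,420),interpolation=cv2.INTER_CUBIC)
cv2.imwrite('pics/st1.png',np.hstack([a,b]))
```

```text
(no output)
```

View pics/st1.png

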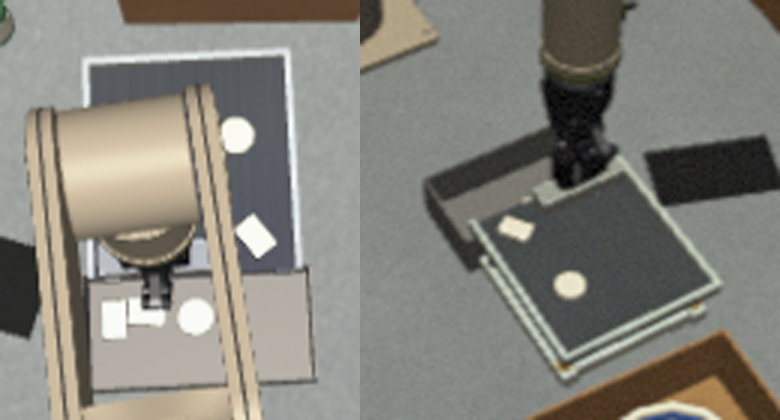

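Three chips are in the tray, at (114,320), (148,312) and (195,316). A disc and a tab remain on the -y half. I'll lift, go back to the far fence on the -y side and press again.

Request:
{"op": "apply_moves", "data": {"deltas": [[0,0,-0.6,0,0,0,0],[0,0,-0.9,0,0,0,0],[-0.39,0.95,0,0,0,0,0],[-0.39,0.95,0,0,0,0,0],[-0.39,0.95,0,0,0,0,0],[-0.39,0.95,0,0,0,0,0],[-0.39,0.95,0,0,0,0,0],[-0.39,0.95,0,0,0,0,0]]}}

```text
time: 15.38
tool_pos: [650.1, 20.9, 162.2]
tcp_rot: [-178.7, -0.0, 88.9]
ft_force: [0.4, 0.9, -2.1]
finger_gap: 25.1
grip_force: 89.3
```

Request:
{"op": "apply_moves", "data": {"deltas": [[0,0,0.6,0,0,0,0],[0,0,0.6,0,0,0,0],[0,0,0.1,0,0,0,0],[0,0,0,0,0,0,0]]}}

```text
time: 15.88
tool_pos: [648.7, 21.7, 123.3]
tcp_rot: [-178.7, -0.0, 88.9]
ft_force: [0.1, 0.0, -2.6]
finger_gap: 24.7
grip_force: 90.0
```

Run:
```python
from h import *
t=snapshot('top').astype(float).mean(2)
for r in range(166,184,1): print(r,t[r,306:332].astype(int))
x=sense();print(x['tool_pos'],x['tcp_rot'],x['ft_force'])
```

```text
166 [129 128 154 136 108  87  87  70  41  27  21  75 183 210 213 213 212 211
 220 114  82 178 186 186 156  96]
167 [103  91  90  91  78  70  50  33  24  23  46 153 213 217 217 217 217 217
 216 129  82 178 186 185 156  95]
168 [110  95  66  50  36  29  24  23  23  23  72 171 157 152 153 152 152 152
 160 119  78 178 186 186 156  96]
169 [ 30  31  31  25  25  24  22  23  25  34  78  97  91  93  94  93  95  97
 126 114  71 177 185 186 156  95]
170 [ 23  24  24  24  23  23  23  30  42  53 135 143 127 130 132 132 134  95
 126 114  70 176 186 185 156  89]
171 [ 23  23  24  24  25  23  30  46  60  63 190 203 191 188 189 189 189 102
 127 114  75 177 186 186 167  77]
172 [ 22  24  24  22  25  25  45  60  65  66 179 188 189 188 188 188 188 111
 118 112  74 176 186 186 186  84]
173 [ 23  23  23  24  27  26  48  57  61  65 175 185 186 186 186 186 186 130
  95 109  70 176 186 186 186  84]
174 [ 29  31  26  28  28  27  29  27  28  58 177 187 188 188 189 189 189 140
  96 125  69 175 185 186 186  84]
175 [ 54  50  35  34  31  27  18  14  15  54 178 188 188 189 189 189 189 142
  98 151  74 174 185 186
[... 326 characters left out ...]
185 186 185  84]
179 [125 108  66  66 104 136 160 162 164 194 198 198 197 183 185 184 182 160
 103 116  75 170 185 185 186  91]
180 [124 108  66  55 101 160 165 167 169 185 186 185 182 150 153 148 143 125
  97 106  73 168 185 186 186 104]
181 [124 114  95 107  78  71  74  85  87  87  86  88  87  88  87  87  87  88
  92  79  67 169 185 186 186 104]
182 [124 125 114 139  97  82  88  89  88  88  88  89  90  92  91  90  89  92
  94  80  67 168 185 186 186 104]
183 [129 130  61  33  44  82  92  92  92  93  92  93  94  95  94  94  92  94
  95  98  71 167 184 186 185 104]
[649.29205759  21.56433236 124.09715234] [-1.78808659e+02 -1.92078268e-03  8.88923255e+01] [-0.14756317 -0.2713469  -2.55190691]
```

Request:
{"op": "apply_moves", "data": {"deltas": [[0,0,0.07,0,0,0,0],[0,0,0.05,0,0,0,0],[0,0,0,0,0,0,0]]}}

```text
time: 16.3
tool_pos: [649.8, 21.3, 120.8]
tcp_rot: [-178.9, -0.0, 88.9]
ft_force: [-0.6, 0.9, 0.2]
finger_gap: 25.1
grip_force: 90.2
```

Request:
{"op": "apply_moves", "data": {"deltas": [[0,0,0.03,0,0,0,0],[0,0,0.02,0,0,0,0],[0,0,0,0,0,0,0]]}}

```text
time: 16.68
tool_pos: [649.9, 21.3, 119.6]
tcp_rot: [-178.9, -0.0, 88.9]
ft_force: [-2.5, 0.6, 5.7]
finger_gap: 24.9
grip_force: 90.8
```

Request:
{"op": "apply_moves", "data": {"deltas": [[0,-0.2,0.01,0,0,0,0],[0,-0.4,0.01,0,0,0,0],[0,-0.4,0,0,0,0,0],[0,-0.4,0,0,0,0,0]]}}

```text
time: 17.18
tool_pos: [609.1, 21.8, 120.7]
tcp_rot: [-179.1, 0.0, 88.9]
ft_force: [5.3, -0.4, 5.3]
finger_gap: 24.9
grip_force: 90.7
```

Request:
{"op": "apply_moves", "data": {"deltas": [[0,-0.4,0,0,0,0,0],[0,-0.4,0,0,0,0,0],[0,-0.4,0,0,0,0,0],[0,-0.4,0,0,0,0,0]]}}

```text
time: 17.68
tool_pos: [561.1, 22.8, 121.7]
tcp_rot: [-179.1, 0.0, 88.9]
ft_force: [5.1, 0.0, 5.7]
finger_gap: 24.9
grip_force: 90.7
```

Request:
{"op": "apply_moves", "data": {"deltas": [[0,-0.4,0,0,0,0,0],[0,-0.4,0,0,0,0,0],[0,-0.4,0,0,0,0,0],[0,-0.4,0,0,0,0,0]]}}

```text
time: 18.18
tool_pos: [513.3, 23.8, 122.7]
tcp_rot: [-179.1, 0.0, 88.9]
ft_force: [4.6, 0.4, 5.3]
finger_gap: 25.3
grip_force: 90.7
```

Request:
{"op": "apply_moves", "data": {"deltas": [[0,-0.4,0,0,0,0,0],[0,-0.4,0,0,0,0,0],[0,-0.2,0,0,0,0,0],[0,0,0,0,0,0,0]]}}

```text
time: 18.68
tool_pos: [482.8, 24.4, 123.2]
tcp_rot: [-179.0, 0.0, 88.9]
ft_force: [2.1, -0.5, 6.2]
finger_gap: 25.0
grip_force: 91.0
```

Request:
{"op": "apply_moves", "data": {"deltas": [[0,-0.15,0,0,0,0,0],[0,0,0,0,0,0,0],[0,0,-0.6,0,0,0,0],[0,0,-1,0,0,0,0],[0,0,-1,-0.26,0,0,0],[0.5,0,0,0,0,0,0],[1,0,0,0,0,0,0],[1,0,0,0,0,0,0]]}}

```text
time: 19.68
tool_pos: [478.9, 100.9, 198.1]
tcp_rot: [-179.8, 0.0, 88.8]
ft_force: [0.3, -0.2, -2.3]
finger_gap: 25.3
grip_force: 90.0
```

Request:
{"op": "apply_moves", "data": {"deltas": [[1,0,0,0,0,0,0],[1,0,0,0,0,0,0],[1,0,0,0,0,0,0],[1,0,0,0,0,0,0],[1,0,0,0,0,1,0],[0.8,0,0,0,0,1,0],[0.4,0,0,0,0,1,0],[0,0,0,0,0,0,0]]}}

```text
time: 20.68
tool_pos: [486.2, 286.1, 197.8]
tcp_rot: [-179.8, 0.1, 75.2]
ft_force: [0.1, 0.0, -2.5]
finger_gap: 24.8
grip_force: 89.7
```

Run:
```python
from h import *
t=snapshot('top')[:,:,::-1];s=snapshot('scene')[:,:,::-1]
a=cv2.resize(t[150:290,180:350],(425,350),interpolation=cv2.INTER_CUBIC);b=cv2.resize(s[110:250,270:420],(375,350),interpolation=cv2.INTER_CUBIC)
cv2.imwrite('pics/st2.png',np.hstack([a,b]))
x=sense();print(x['tool_pos'],x['tcp_rot'],x['ft_force'])
```

```text
[486.71060696 285.05885145 198.4164325 ] [-1.79894074e+02  9.75371195e-02  7.52524568e+01] [-0.28901457 -0.14939096 -2.20188595]
```

View pics/st2.png

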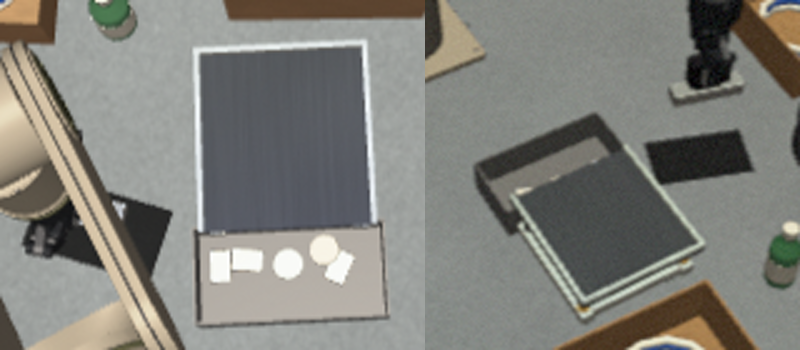

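All five offcuts are in the tray (left panel, x 220–340, y 250–267) and the bed is clear. Now I return the scraper to the mat.

Request:
{"op": "apply_moves", "data": {"deltas": [[0.3,0,0.5,0,0,0,0],[0,0,1,0,0,0,0],[0,0,1,0,0,0,0],[0,0,1,0,0,0,0],[0,0,0.8,0,0,0,0],[0,0,0.3,0,0,0,0],[0,0,0,0,0,0,0]]}}

```text
time: 21.65
tool_pos: [489.5, 293.6, 60.8]
tcp_rot: [-179.9, 0.1, 75.1]
ft_force: [-0.0, -0.3, -2.6]
finger_gap: 25.0
grip_force: 89.7
```

Request:
{"op": "apply_moves", "data": {"deltas": [[0,0,0.04,0,0,0,0],[0,0,0,0,0,0,0]]}}

```text
time: 21.9
tool_pos: [490.8, 294.3, 61.6]
tcp_rot: [179.9, -0.1, 75.1]
ft_force: [-0.4, -0.5, -2.5]
finger_gap: 24.8
grip_force: 89.7
```

Request:
{"op": "apply_moves", "data": {"deltas": [[0,0,0.1,0,0,0,0],[0,0,0.07,0,0,0,0],[0,0,0,0,0,0,0]]}}

```text
time: 22.28
tool_pos: [489.7, 293.8, 55.0]
tcp_rot: [-180.0, 0.0, 75.1]
ft_force: [1.1, -0.5, -2.8]
finger_gap: 25.1
grip_force: 89.7
```

Request:
{"op": "apply_moves", "data": {"deltas": [[0,0,0.05,0,0,0,0],[0,0,0,0,0,0,0]]}}

```text
time: 22.52
tool_pos: [490.2, 294.0, 54.1]
tcp_rot: [180.0, -0.0, 75.1]
ft_force: [-0.8, 0.4, -1.4]
finger_gap: 24.9
grip_force: 89.9
```

Request:
{"op": "apply_moves", "data": {"deltas": [[0,0,0.02,0,0,0,0],[0,0,0,0,0,0,0],[0,0,0,0,0,0,1],[0,0,0,0,0,0,1],[0,0,0,0,0,0,1],[0,0,0,0,0,0,1],[0,0,0,0,0,0,1],[0,0,0,0,0,0,1]]}}

```text
time: 23.52
tool_pos: [490.0, 293.9, 53.2]
tcp_rot: [-180.0, 0.0, 75.1]
ft_force: [-0.4, -0.3, 0.5]
finger_gap: 85.5
grip_force: 0.0
```

Request:
{"op": "apply_moves", "data": {"deltas": [[0,0,-0.3,0,0,0,1],[0,0,-0.6,0,0,0,1],[0,0,-1,0,0,0,1],[0,0,-1,0,0,0,1],[0,0,-1,0,0,0,1],[0,0,-1,0,0,0,1],[0,0,-1,0,0,0,1],[0,0,0,0,0,0,1]]}}

```text
time: 24.52
tool_pos: [491.8, 294.8, 235.3]
tcp_rot: [179.7, -0.3, 75.1]
ft_force: [0.8, -0.8, 0.5]
finger_gap: 85.3
grip_force: 0.0
```

Request:
{"op": "apply_moves", "data": {"deltas": [[-1,0,0,0,0,0,1],[-1,0,0,0,0,0,1],[-1,0,0,0,0,0,1],[-1,0,0,0,0,0,1],[-1,0,0,0,0,0,1],[-1,0,0,0,0,0,1],[-0.5,0,0,0,0,0,1],[0,0,0,0,0,0,1]]}}

```text
time: 25.52
tool_pos: [439.8, 105.1, 230.3]
tcp_rot: [180.0, -0.0, 75.0]
ft_force: [0.1, 0.7, 0.1]
finger_gap: 85.4
grip_force: 0.0
```

Run:
```python
from h import *
t=snapshot('top')[:,:,::-1];s=snapshot('scene')[:,:,::-1]
a=cv2.resize(t[120:290,80:350],(460,290),interpolation=cv2.INTER_CUBIC);b=cv2.resize(s[130:220,300:400],(322,290),interpolation=cv2.INTER_CUBIC)
cv2.imwrite('pics/fin.png',np.hstack([a,b]))
x=sense();print(x['tool_pos'],x['ft_force'],x['time'])
```

```text
[440.0710675  106.00966039 230.31528172] [-0.22570317 -0.15418071 -0.00201375] 25.625
```

View pics/fin.png

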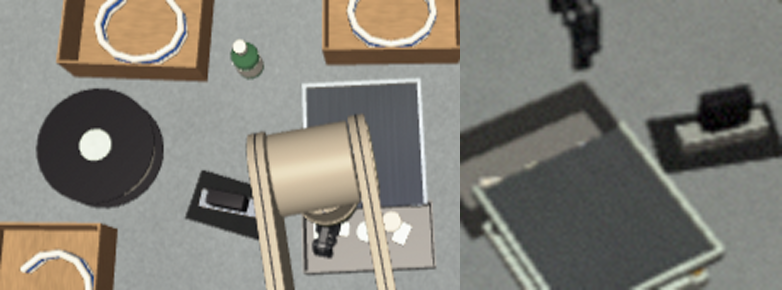

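The scraper stands upright on its mat at (225,200), the bed is empty, the chips are in the tray, and the robot touches nothing. Handing in.

```bash
python3 -c "from bench import hand_in; print(hand_in())"
```

```text
the job is handed in; nothing more can be done
None
```

Job handed in: two pressed strokes (about 8–12 N on the bed at each force reading) dropped all five offcuts into the catch tray, and the scraper stands back on its mat, with about 26 s used.

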